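# Set a pearl drill's speed and hold down its refitted run knob

### The job

First turn the pearl drill's speed dial down to mark 2 of its scale (counting clockwise from the shortest mark, which is 0). Then take the loose run knob from the bench, turn it so that the flat in its bore matches the flat of the D-shaped run shaft, push it fully home and press it in against the shaft's spring, finishing while you still hold it firmly pressed in. Never press the run shaft in while the speed is wrong, and leave the stringing board, the pearl dish and the glue bottle where they are.

Things in the scene. Friction and masses are not known exactly. Their poses are not given: they have to be found in the camera images.
- dial (a joint): Speed dial angle, rad: 0 at mark 0 (stop), growing clockwise seen from above to 4.71 (mark 6, stop). Seven marks 0.785 apart, strokes growing longer from 0 to 6: mark 2 is 1.571, there the pointer is 45 degrees left of the machine's x; mark 0 is 135 degrees left. Starts between 2.4 and 4.0; friction 0.04 N m holds it where it is left.
- dial_grip (a point): Middle of the speed dial's grip bar on the dial's upright axis, 88 mm above the bench; z up, x along the bar to its pointer end (white line), so it turns with the dial. Black bar knob on the machine's aluminium plate: skirt 40 mm across, top 78 mm above the bench; on it a flat-sided bar 38 mm long, 12 mm thick, 78 to 98 mm above the bench. The 7 black strokes round it are its scale.
- machine: Pearl drilling machine, fixed: green case 200 mm deep (x), 320 mm wide (y), flat deck 60 mm above the bench; origin on the bench under the case's centre, x from its front (robot side) to its back, y to its left. Dial axis at (-8, 0) mm, run shaft at (-8, -98) mm. On its left (y 70 to 165 mm) the drill motor, chuck and pearl clamp, up to 120 mm above the bench.
- shaft_tip (a point): Centre of the end face of the bare steel run shaft, standing upright out of a dark nut and black seal on the deck, 98 mm to the right of the dial; end 81 mm above the bench. D-shaped: 10 mm diameter, one flat 2 mm from the axis, end chamfered; x points square out of the flat (starts within 0.9 rad of the machine's x), z up. It can turn (friction 0.02 N m).
- run_push (a joint): How far the run shaft is pressed down, m: 0 out, 0.004 fully in. Spring: 3 N to start it, 8 N when fully in; springs back when let go. The drill runs while it is pressed.
- run_knob: Loose black run knob, 40 g, bore down on the bench right of the machine. Origin: centre of its underside; z up, x to its pointer end (white line on top). Skirt 36 mm across, 15 mm high; on it a flat-sided grip bar 34 mm long (x), 12 mm thick, 15 to 35 mm above the underside. D-shaped bore below, 11 mm wide, flat 2.5 mm from the axis on the pointer side (+x): pointer must face as the shaft's flat.
- knob_seat (a point): Centre of the closed end of the run knob's bore, 13 mm above its underside (bore mouth chamfered 1.2 mm); meets shaft_tip when the knob is fully home: underside then 68 mm above the bench, 64 mm when pressed right in. It fits with 0.5 mm play all round and nothing but pressing keeps it down.
- stringing_board: Bystander: grooved wooden pearl board 300 x 110 x 14 mm lying on the bench, at the far right, origin under its centre, x along its length.
- dish: Bystander: white ceramic dish of pearls, 76 mm across, 26 mm high, beyond the knob; origin under its centre.
- glue_bottle: Bystander: small amber bottle with black cap, 34 mm across, 75 mm high, to the left of the machine; origin under its centre.
Mind the look-alikes: they are no part of the job. Of the things shaped like the run_knob, the black one is meant.

How it is judged:
By the outcome, as a careful person would: the job done as asked, in the order asked, and still so for the second after the job is handed in, while the arm keeps its last pose, push and grip.
It also fails if it takes over 72 s, if anything falls off the work surface, if the arm or the gripper's body presses on something with over 40 N, if the wrist force passes 120 N, or if a joint passes its speed limit or range.

### The arm

A 6-joint arm with a two-finger parallel gripper is mounted at the origin on the work surface. World frame = base frame: x ahead of the robot, y to its left, z up, the work surface at z = 0. Lengths are in m, angles in rad, forces in N, time in s.
With the tool pointing down it reaches from about 0.275 to 0.75 m from the base axis. Payload 10.2 kg.
Tool frame: the origin (TCP) lies on the centre line of the jaws, within the pads' length; the fingertips stand 22 mm ahead of it and the grasp point (between the pads) lies 3 mm ahead of it (tips_ahead is the distance from the TCP to the fingertips, in m); z points along the fingers, y is the line along which they close (so a half turn about z gives the same grasp; the last joint's range is limited). The gripper opens to 85 mm and grips with 20 to 120 N. Pads are 22 mm wide; open, the fingers measure 114 mm over their backs; the gripper's body (76 mm by 85 mm) begins 54 mm behind the grasp point. The pads swing forward as they close: fully open they stand 13 mm farther back than shut.
Start: joints at [-1.547, 0.313, 1.498, -0, 1.331, -0.223], TCP at [0.128, -0.509, 0.253] pointing down, gripper open.
Joint ranges: [-2.94, 2.94], [-0.97, 2.17], [0.19, 2.56], [-1.23, 4.37], [0.02, 3.11], [-2.88, 2.88]. Speed limits (rad/s): [2.39, 2.39, 3.01, 3.14, 3.14, 3.14].

### API

Orientations are given as [roll, pitch, yaw] about the fixed x, y, z axes, in that order (R = Rz(yaw) Ry(pitch) Rx(roll)).
In Python, from bench import * gives the robot as it stands. The module is installed in compiled form; this text tells all that it offers.
- The arm moves only by the shell command python3 -m handwheel 'ROWS' [FORCE]. ROWS is text: rows parted by semicolons, each of 5 numbers parted by spaces: the shift along the tool's x, y, z in units of 30 mm (1.0 is 30 mm), then the turn about the tool's z in units of 6 degrees (1.0 is 6 degrees), then the opening, from -1 (shut) to 1 (fully open). A call has exactly 8 rows; each row is the pose to reach, as a shift and turn from the pose commanded when the call began, along the tool's axes at that moment; what a row does not reach only later rows make up. A row lasts 1/12 s, in which the tool goes at most 41.7 mm and 7.16 degrees, less where a joint would pass 70% of its speed; a pose out of reach is approached as far as the arm can. A call with a gripper value outside its range is refused whole. The fingers move at their own pace and stop on an object; FORCE is the grip in N (left out, the last holds). Time passes only in rows, so rows that repeat a pose let the fingers close, or fill a call up. It gives the time, the measured TCP pose, the force, the opening and the grip force at its end, in the units of the state.
- observe(): the state, without advancing time (a new reading comes with each control period).
- read_camera(name): name is "scene" or "side" or "wrist"; returns a dict with "image" (400x640x3 uint8, red, green, blue), "depth" (400x640 float32, m along the optical axis (not along the pixel's ray), 0 where there is no reading), "fov_y" (degrees; the focal length in pixels is half the picture's height over the tangent of half this angle, whatever the lens; pixels are square), "cx", "cy" (the principal point, pixels), "k1" (the pictures are not rectified: a ray, as slopes to the right and down, at radius r is drawn at 1 + k1 r^2 times it, then the intrinsics apply), "position" and "orientation" of the camera in the world; the wrist camera has in their place "mount" (4x4, takes a point from camera to tool coordinates, whose origin is the TCP and whose axes are the flange's). Camera axes: x right, y up, looking along -z (the intrinsics and any distortion apply to the point x, -y, -z); pixel columns grow to the right and rows downward; lengths in m; the calibration is good to about 2 mm. A picture is of the moment at which its call begins: read the wrist's pose just before it.
- finish_job(): hands the job in; it is judged then, once.
The state is a dict: "t": time; "q": joint angles; "qvel": joint speeds; "joint_torque": joint torques, N m; "eef_pos": TCP position; "tool_rot": TCP orientation; "wrist_force": force on the tool from outside, world axes, zero at the start; "torque": the same for the moment, N m; "grip_width": opening from 0.0 (shut) to 1.0 (fully open); "grasp_force": force on a finger pad.
Only numpy, scipy, OpenCV 4.12 (cv2) and the standard library are available. Lean on these libraries where they do the work, as an engineer would, in place of code of your own. Each camera call takes 0.05 s, during which the arm holds its last target. There are 200 camera calls.

## Working session

There is one attempt and no reset: what is moved stays moved. The work goes in short steps, Python scripts to look and compute and a shell command to move; the robot and the scene stay as the last step left them, time stands still between calls to the robot, and variables do not carry over. Pictures are saved under pics/ and viewed, at most 10 in all, crops included, and the job is handed in when it is done.

```bash
mkdir -p pics; ls; cat > h.py <<'E'
from bench import *
import numpy as np, cv2
from scipy.spatial.transform import Rotation as R
def ori(o):
    o=np.array(o,float)
    if o.shape==(3,3): return o
    return R.from_euler('xyz',o).as_matrix() if o.size==3 else R.from_quat(o).as_matrix()
def cam(n):
    s=observe(); c=read_camera(n)
    if 'mount' in c:
        T=np.eye(4);T[:3,:3]=ori(s['tool_rot']);T[:3,3]=s['eef_pos'];T=T@np.array(c['mount'])
    else:
        T=np.eye(4);T[:3,:3]=ori(c['orientation']);T[:3,3]=c['position']
    c['T']=T; c['f']=200/np.tan(np.radians(c['fov_y'])/2); return c
def ray(c,u,v):
    K=np.array([[c['f'],0,c['cx']],[0,c['f'],c['cy']],[0,0,1]])
    d=np.array([u-c['cx'],v-c['cy']])/c['f']; p=d.copy()
    for _ in range(30): p=d/(1+c['k1']*(p@p))
    return c['T'][:3,3], c['T'][:3,:3]@np.array([p[0],-p[1],-1])
def onz(c,u,v,z):
    o,d=ray(c,u,v); return o+d*(z-o[2])/d[2]
def pix(c,P):
    q=c['T'][:3,:3].T@(np.array(P)-c['T'][:3,3]); p=np.array([q[0],-q[1]])/-q[2]
    p=p*(1+c['k1']*(p@p)); return p*c['f']+[c['cx'],c['cy']]
def depthpt(c,u,v):
    o,d=ray(c,u,v); return o+d*c['depth'][int(round(v)),int(round(u))]
def tri(a,b):
    (o1,d1),(o2,d2)=a,b; A=np.stack([d1,-d2],1); t=np.linalg.lstsq(A,o2-o1,rcond=None)[0]
    p,q=o1+t[0]*d1,o2+t[1]*d2; return (p+q)/2,np.linalg.norm(p-q)
def save(n,im): cv2.imwrite(n,cv2.cvtColor(im,cv2.COLOR_RGB2BGR))
E
python3 - <<'E'
from h import *
s=observe();print({k:np.round(v,3) for k,v in s.items()})
ims=[]
for n in("scene","side","wrist"):
    c=cam(n);print(n,c['fov_y'],c['cx'],c['cy'],c['k1'],c.get('position'),c.get('orientation'),c.get('mount'))
    save(f'pics/{n}0.png',c['image'])
    ims.append(c['image'])
E
```

```text
pics
{'t': np.float64(0.0), 'q': array([-1.547,  0.313,  1.498,  0.   ,  1.331, -0.223]), 'qvel': array([ 0.   ,  0.   , -0.   ,  0.   , -0.001,  0.   ]), 'joint_torque': array([ 1.0000e-03, -4.1226e+01, -2.5974e+01, -0.0000e+00,  4.0000e-03,
        0.0000e+00]), 'eef_pos': array([ 0.128, -0.509,  0.253]), 'tool_rot': array([-3.14 , -0.   ,  0.247]), 'wrist_force': array([-0.281,  0.228, -0.226]), 'torque': array([-0.05 ,  0.013, -0.029]), 'grasp_force': np.float64(0.0), 'grip_width': np.float64(0.996)}
scene 52.00429309214515 321.00814727098634 195.59267761089566 0.02181834348395941 [1.54094596 0.62310967 1.02765539] [0.90570167 0.00867999 2.13818605] None
side 49.7761122840695 317.1270998652874 197.16124585368263 0.015059470838479675 [ 0.43502741 -0.93339182  0.99875209] [ 0.80024063  0.0100565  -0.12539221] None
wrist 67.53847586122804 321.8067239406112 200.84470824163313 -0.014686491972559758 None None [[ 1.48846564e-04  9.56275268e-01  2.92468101e-01  7.32693776e-02]
 [ 9.99999810e-01  3.27580037e-05 -6.16040532e-04 -5.71161006e-04]
 [-5.98684996e-04  2.92468137e-01 -9.56275081e-01 -1.19696782e-01]
 [ 0.00000000e+00  0.00000000e+00  0.00000000e+00  1.00000000e+00]]
```

View pics/scene0.png

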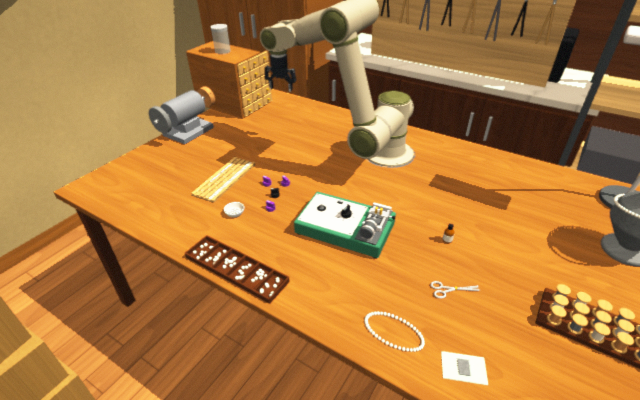

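View pics/side0.png

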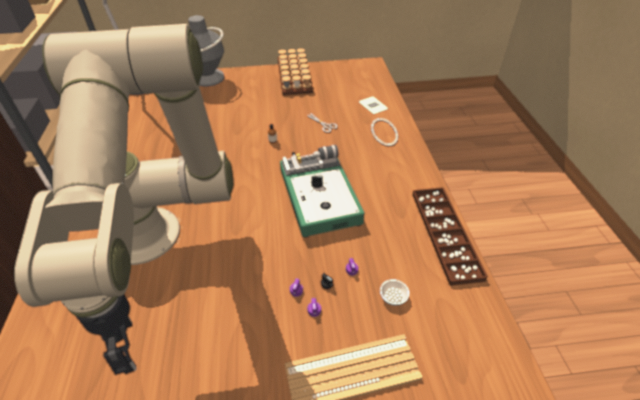

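View pics/wrist0.png

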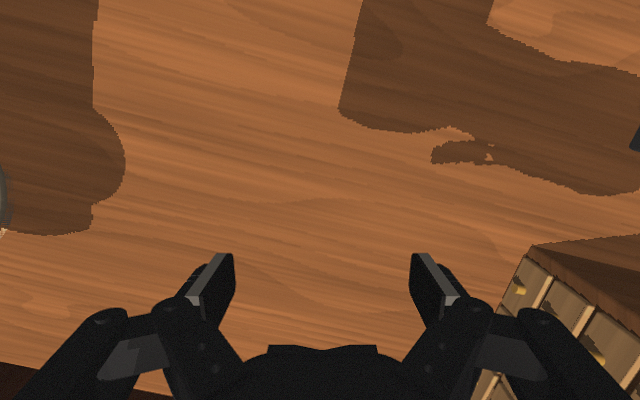

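Scene view: the black knob is at (274,193), with purple look-alikes at (267,181), (285,181) and (270,206). The dial is at (346,211) and the run shaft at (321,208). Side view: black knob (327,282), purple (297,288), (314,307) and (352,267), dial (317,182), shaft (325,206), dish (395,293). I choose the black one. The wrist view shows only bench.

```bash
cat > m.py <<'E'
from h import *
a=cam('scene');b=cam('side')
for n,p,q in(("knob",(274,193),(327,282)),("dial",(346,211),(317,182)),("shaft",(321,208),(325,206)),("dish",(234,210),(395,293))):
    P,e=tri(ray(a,*p),ray(b,*q));print(n,P.round(3),e.round(4), depthpt(a,*p).round(3),depthpt(b,*q).round(3))
# white plate mask centroid/orientation at z .06
for c in(a,b):
    hsv=cv2.cvtColor(c['image'],cv2.COLOR_RGB2HSV)
    m=cv2.inRange(hsv,(55,90,30),(90,255,255)); k=cv2.connectedComponentsWithStats(m)
    print(k[2][1:][k[2][1:,4]>100].tolist())
    m=cv2.inRange(hsv,(0,0,150),(180,60,255)); n,l,st,ce=cv2.connectedComponentsWithStats(m)
    for i in range(1,n):
        if st[i,4]>700:
            r=cv2.minAreaRect(np.argwhere(l==i)[:,::-1].astype(np.float32)); print(ce[i].round(1),st[i].tolist(),[onz(c,*x,.061)[:2].round(3).tolist() for x in cv2.boxPoints(r)])
E
python3 m.py
python3 - <<'E'
from h import *
c=cam('side'); save('pics/side_crop.png',cv2.resize(c['image'][140:320,260:430],None,fx=3.3,fy=3.3,interpolation=cv2.INTER_CUBIC))
E
```

```text
knob [ 0.537 -0.254  0.009] 0.0014 [ 0.545 -0.246  0.018] [ 0.537 -0.262  0.019]
dial [0.551 0.086 0.073] 0.0062 [0.562 0.094 0.087] [0.553 0.082 0.074]
shaft [ 0.565 -0.01   0.056] 0.0024 [ 0.567 -0.007  0.06 ] [ 0.565 -0.017  0.062]
dish [ 0.71  -0.315  0.014] 0.0043 [ 0.705 -0.318  0.011] [ 0.714 -0.312  0.007]
[[295, 204, 99, 54, 1361]]
[490.4  76. ] [358, 33, 236, 73, 2671] [[-0.705, -0.582], [-1.37, -0.899], [-1.373, 0.696], [-0.832, 0.72]]
[332.5 214. ] [298, 193, 70, 43, 1626] [[0.667, -0.044], [0.497, -0.119], [0.471, 0.133], [0.634, 0.183]]
[463.9 367.7] [442, 352, 46, 33, 1159] [[0.958, 0.579], [0.886, 0.564], [0.839, 0.672], [0.913, 0.682]]
[]
[323.8 196.3] [290, 169, 70, 55, 2421] [[0.468, 0.133], [0.676, 0.169], [0.665, -0.057], [0.48, -0.083]]
[ 82.6 237.1] [35, 185, 82, 76, 1443] [[-0.26, -0.097], [-0.101, 0.186], [0.024, 0.013], [-0.143, -0.226]]
[348.3 356.1] [290, 340, 116, 32, 760] [[0.417, -0.503], [0.688, -0.47], [0.687, -0.486], [0.419, -0.518]]
```

View pics/side_crop.png

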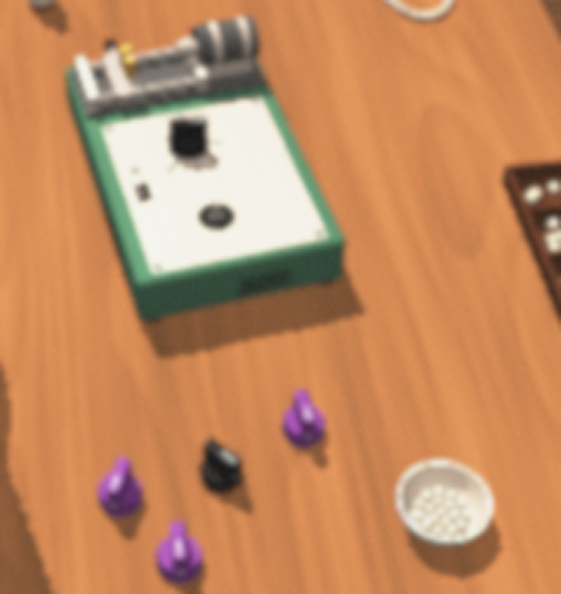

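Crop confirms it: the black knob sits between the three purple ones; the dial is the black blob on the plate, with the bare shaft in its dark nut below it. I'll move over the plate for a wrist view.

```bash
python3 -m handwheel '1 -0.8 0 0.2 1;2 -1.7 0 0.4 1;3.2 -2.6 0 0.6 1;4.3 -3.6 0 0.8 1;5.4 -4.5 0 1 1;6.5 -5.4 0 1.2 1;7.6 -6.3 0 1.4 1;8.7 -7.2 0 1.4 1'; python3 -m handwheel '1.1 -0.9 0 0 1;2.2 -1.8 0 0 1;3.3 -2.7 0 0 1;4.4 -3.6 0 0 1;5.5 -4.5 0 0 1;6.6 -5.4 0 0 1;7.7 -6.3 0 0 1;8.8 -7.3 0 0 1'; python3 - <<'E'
from h import *
print(observe()['eef_pos'],observe()['tool_rot'])
c=cam('wrist');save('pics/w1.png',c['image'])
import pickle;pickle.dump(c,open('w1.pkl','wb'))
E
```

```text
t: 0.97
eef_pos: [0.3232, -0.2422, 0.2535]
tool_rot: [3.141, -0.0, 0.099]
wrist_force: [-0.4, -0.2, -0.4]
grip_width: 1.0
grasp_force: 0.0
t: 1.63
eef_pos: [0.558, -0.005, 0.2532]
tool_rot: [3.141, -0.0, 0.1]
wrist_force: [0.4, -1.2, 0.3]
grip_width: 0.998
grasp_force: 0.0
[ 0.55796109 -0.00503113  0.25316769] [ 3.14147383e+00 -2.40754947e-05  1.00369932e-01]
```

View pics/w1.png

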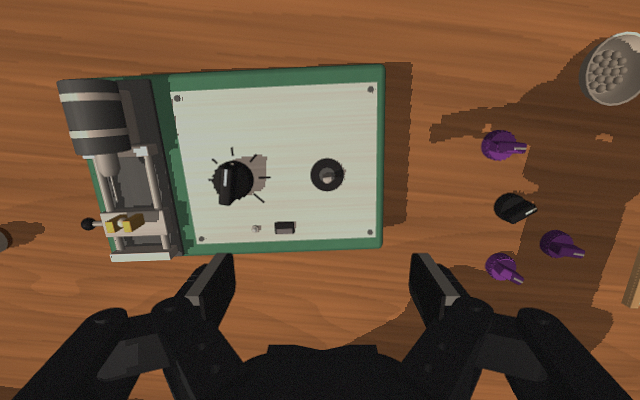

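Wrist view: dial bar at about (230,183), run shaft at (327,175), black knob at (513,208), with purples at (503,146), (500,266) and (560,243). Next a close crop of the dial and shaft.

```bash
python3 - <<'E'
from h import *
import pickle;c=pickle.load(open('w1.pkl','rb'))
A=cv2.resize(c['image'][140:215,195:350],None,fx=5,fy=5,interpolation=cv2.INTER_CUBIC)
B=cv2.resize(c['image'][180:235,480:555],None,fx=4,fy=4,interpolation=cv2.INTER_CUBIC)
im=np.zeros((600,780,3),np.uint8);im[:375,:775]=A;im[376:596,:300]=B
save('pics/w1c.png',im)
E
```

```text
(no output)
```

View pics/w1c.png

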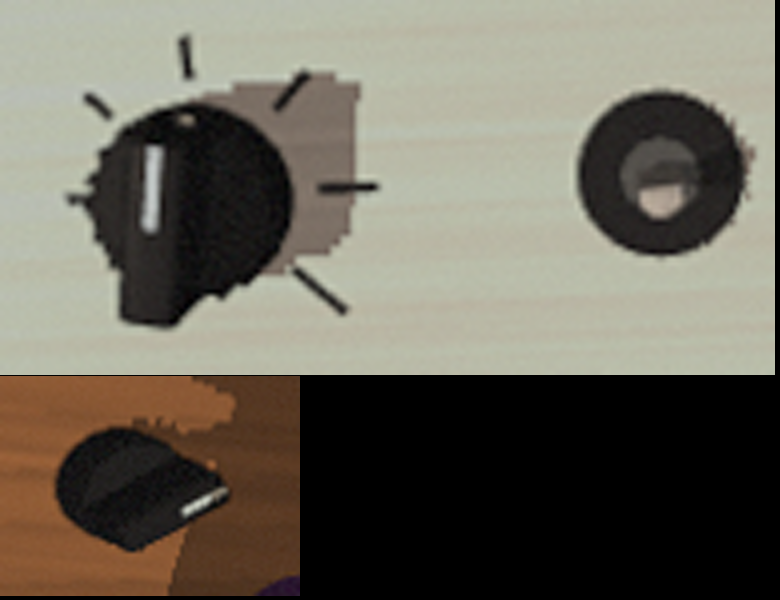

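Crop: the dial's white line runs from about (226,169) to (225,187), so the pointer is up, towards machine +x. The strokes get longer clockwise, as described. The shaft's flat wall faces up at (328,176). The knob's white line is at its right end, (530,214).

```bash
cat > an.py <<'E'
from h import *
import pickle
def comps(m,lo=3):
    n,l,st,ce=cv2.connectedComponentsWithStats(m.astype(np.uint8))
    return [(np.argwhere(l==i)[:,::-1].astype(float),ce[i]) for i in range(1,n) if st[i,4]>=lo]
def axis(P):
    m=P.mean(0); _,s,v=np.linalg.svd(P-m,full_matrices=False); return m,v[0],s/np.sqrt(len(P))
def onzs(c,px,z): return np.array([onz(c,u,v,z)[:2] for u,v in px])
E
python3 - <<'E'
from an import *
c=pickle.load(open('w1.pkl','rb')); im=c['image'].astype(int)
g=im.mean(2)
D=c['depth']
for n,p in(("plate",(280,130)),("deck",(160,150)),("dialtop",(225,196)),("skirt",(245,185)),("shaft",(327,181)),("knobtop",(513,213)),("bench",(440,200))):
    print(n,depthpt(c,*p).round(4))
# strokes
box=(g<90); box[:145]=0;box[215:]=0;box[:,:205]=0;box[:,275:]=0
zp=0.062
ctr=[]
for P,ce in comps(box,6):
    W=onzs(c,P,zp); m,v,s=axis(W); print(len(P),ce.round(1),m.round(4),np.degrees(np.arctan2(v[1],v[0])).round(1),s.round(4))
    if len(P)<100 : ctr.append((m,v,len(P)))
A=np.array([[-v[1],v[0]] for m,v,w in ctr])*np.array([[w] for *_,w in ctr]);b=[w*(-v[1]*m[0]+v[0]*m[1]) for m,v,w in ctr]
C=np.linalg.lstsq(A,np.array(b),rcond=None)[0];print('centre',C.round(4))
for m,v,w in ctr: d=m-C;print('mark',np.degrees(np.arctan2(d[1],d[0])).round(1),np.linalg.norm(d).round(4))
w=(g>130);w[:168]=0;w[188:]=0;w[:,:221]=0;w[:,230:]=0
for P,ce in comps(w,5):
    W=onzs(c,P,.098);m,v,s=axis(W);print('line',len(P),ce,m,np.degrees(np.arctan2(v[1],v[0])),s)
# nut circle
b=(g<75);b[:155]=0;b[195:]=0;b[:,:308]=0;b[:,346:]=0
P=max(comps(b),key=lambda x:len(x[0]))[0];(u,v),r=cv2.minEnclosingCircle(P.astype(np.float32));print('nut',u,v,r,onz(c,u,v,.066))
for s in((177.5,98.5),(370.5,89.5),(201.5,239),(370,232.5)):print(onz(c,*s,zp)[:2].round(4))
# knob
b=(g<60);b[:185]=0;b[230:]=0;b[:,:490]=0;b[:,545:]=0
w=(g>140);w[:200]=0;w[225:]=0;w[:,:522]=0;w[:,540:]=0
for P,ce in comps(w&(im[...,2]>110),3):
    W=onzs(c,P,.035);m,v,s=axis(W);print('kline',len(P),ce.round(1),m.round(4),np.degrees(np.arctan2(v[1],v[0])).round(1),s.round(4))
E
```

```text
plate [0.6065 0.043  0.0592]
deck [0.5749 0.1636 0.0656]
dialtop [0.542  0.0875 0.0957]
skirt [0.5499 0.0728 0.0777]
shaft [ 0.5631 -0.0096  0.0808]
knobtop [ 0.5348 -0.2412  0.0313]
bench [ 0.5338 -0.1628 -0.0007]
11 [231.7 150.8] [0.5808 0.0912] -173.7 [0.0024 0.0004]
24 [252.4 158.2] [0.5752 0.0696] 139.9 [0.003  0.0007]
9 [214.2 160.8] [0.5685 0.1093] -132.5 [0.0018 0.0004]
1300 [232.7 181.5] [0.5481 0.0897] 148.7 [0.0129 0.0103]
26 [262.7 177. ] [0.5563 0.058 ] -84.0 [0.003  0.0008]
18 [258.7 197.8] [0.5328 0.0614] -127.6 [0.0039 0.0005]
centre [0.553  0.0884]
mark 5.7 0.0279
mark -40.3 0.0291
mark 53.3 0.0261
mark -83.8 0.0305
mark -126.8 0.0338
line 43 [224.95348837 177.06976744] [0.56127242 0.08693464] 177.58515987378408 [0.0042746  0.00069825]
nut 327.0 174.5 16.37843894958496 [ 0.56661351 -0.00945533  0.066     ]
[0.6272 0.1454]
[ 0.6543 -0.043 ]
[0.4776 0.1241]
[ 0.5046 -0.0647]
kline 11 [528.7 211.7] [ 0.5393 -0.2571] 130.4 [0.0026 0.0005]
```

```bash
python3 -m handwheel '0 -0.8 0.3 0.4 0.8;0.1 -1.6 0.8 0.8 0.6;0.1 -2.4 1.4 1.2 0.4;0.14 -3 2 1.36 0.2;0.14 -3.1 2.5 1.36 0;0.14 -3.1 2.5 1.36 -0.1;0.14 -3.1 2.5 1.36 -0.2;0.14 -3.1 2.5 1.36 -0.2'; python3 - <<'E'
from an import *
c=cam('wrist');pickle.dump(c,open('w2.pkl','wb'))
s=observe();print(s['eef_pos'],s['tool_rot'])
c1=pickle.load(open('w1.pkl','rb'))
g=c['image'].mean(2)
print('expected line px',pix(c,[.5613,.0869,.098]),pix(c,[.553,.0884,.098]))
u,v=pix(c,[.5613,.0869,.098]).astype(int)
w=g>130;k=np.zeros_like(w);k[v-30:v+30,u-10:u+10]=1
for P,ce in comps(w&k,20):
    W=onzs(c,P,.098);m,vv,s=axis(W);print('line',len(P),ce,m,np.degrees(np.arctan2(vv[1],vv[0])),s)
    print(tri(ray(c1,224.95,177.07),ray(c,*ce)))
save('pics/w2.png',c['image'])
E
```

```text
t: 2.35
eef_pos: [0.5521, 0.0855, 0.1794]
tool_rot: [3.141, -0.002, -0.043]
wrist_force: [0.3, -0.5, -0.2]
grip_width: 0.4
grasp_force: 0.0
[0.55220586 0.08538928 0.17952437] [ 3.14146217e+00 -1.96792975e-03 -4.29581764e-02]
expected line px [319.29370718 204.54968591] [317.71760807 215.70765697]
line 80 [315.4   176.125] [0.58184535 0.08865092] -81.94409959955084 [0.00327309 0.00108173]
(array([0.57184521, 0.08733733, 0.09901507]), np.float64(0.020164180899030645))
line 63 [318.98412698 204.66666667] [0.56119493 0.08712359] 177.15217022873605 [0.0044984  0.00056901]
(array([0.56109788, 0.08712367, 0.09744108]), np.float64(0.00010220657492263671))
```

View pics/w2.png

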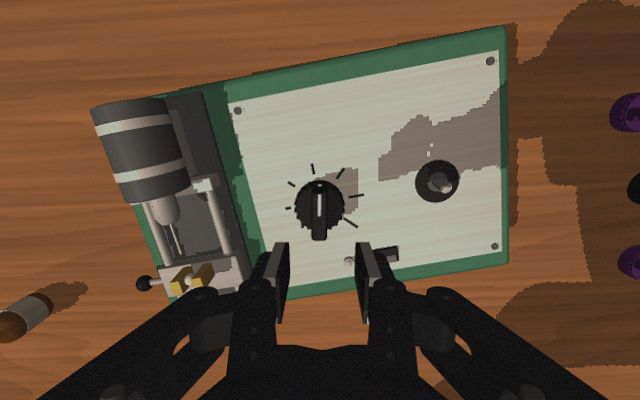

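The dial bar is at (319,210), aligned with the jaws. Two views put its top at z = 0.0974. I'll descend and grip.

```bash
python3 -m handwheel '0.03 -0.07 0.6 0 -0.2;0.03 -0.07 1.2 0 -0.2;0.03 -0.07 1.8 0 -0.2;0.03 -0.07 2.2 0 -0.2;0.03 -0.07 2.5 0 -0.2;0.03 -0.07 2.5 0 -0.2;0.03 -0.07 2.5 0 -1;0.03 -0.07 2.5 0 -1' 30;  python3 -m handwheel '0 0 0 0 -1;0 0 0 0 -1;0 0 0 0 -1;0 0 0 0 -1;0 0 0 0 -1;0 0 0 0 -1;0 0 0 0 -1;0 0 0 0 -1'
```

```text
t: 3.07
eef_pos: [0.5533, 0.0878, 0.1045]
tool_rot: [3.141, -0.002, -0.042]
wrist_force: [-2.9, -8.2, 10.2]
grip_width: 0.13
grasp_force: 29.9
t: 3.73
eef_pos: [0.5533, 0.0877, 0.1046]
tool_rot: [3.141, -0.002, -0.042]
wrist_force: [-0.9, -3.9, 6.1]
grip_width: 0.131
grasp_force: 33.2
```

```bash
python3 -m handwheel '0 0 -0.03 -0.8 -1;0 0 -0.03 -1.8 -1;0 0 -0.03 -2.8 -1;0 0 -0.03 -3.8 -1;0 0 -0.03 -4.8 -1;0 0 -0.03 -5.8 -1;0 0 -0.03 -6.8 -1;0 0 -0.03 -7.8 -1';  python3 -m handwheel '0 0 0 -0.7 -1;0 0 0 -1.2 -1;0 0 0 -1.45 -1;0 0 0 -1.45 -1;0 0 0 -1.45 -1;0 0 0 -1.45 -1;0 0 0 -1.45 -1;0 0 0 -1.45 -1'
```

```text
t: 4.4
eef_pos: [0.553, 0.088, 0.1046]
tool_rot: [3.141, -0.001, 0.78]
wrist_force: [1.8, -2.0, -0.0]
grip_width: 0.13
grasp_force: 32.3
t: 5.07
eef_pos: [0.553, 0.0881, 0.1046]
tool_rot: [3.141, -0.001, 0.926]
wrist_force: [3.4, -2.2, 2.4]
grip_width: 0.13
grasp_force: 32.7
```

```bash
python3 -m handwheel '0 0 0 0 0;0 0 0 0 0;0 0 0 0 0;0 0 0 0 0;0 0 -1 0 0;0 0 -2 0 0;0 0 -3 0 0;0 0 -3.5 0 0'; python3 -m handwheel '0 0 0 1 0;0 0 0 2 0;0 0 0 3 0;0 0 0 4 0;0 0 0 5 0;0 0 0 6 0;0 0 0 7 0;0 0 0 7 0';python3 - <<'E'
from an import *
c=cam('wrist');pickle.dump(c,open('w3.pkl','wb'))
s=observe();print(s['eef_pos'],s['tool_rot'])
g=c['image'].mean(2)
C=np.array([.553,.088])
u,v=pix(c,[*C,.098]).astype(int);print(u,v)
h=40
w=g>130;k=np.zeros_like(w);k[v-h:v+h,u-h:u+h]=1
for P,ce in comps(w&k,10):
  if len(P)<300:
    W=onzs(c,P,.0975);m,vv,s=axis(W);print('line',len(P),ce.round(1),m.round(4),np.degrees(np.arctan2(vv[1],vv[0])).round(1),s.round(4))
b=g<90
k[v-60:v+60,u-60:u+60]=1
ctr=[]
for P,ce in comps(b&k,6):
  if len(P)<150:
    W=onzs(c,P,.06);m,vv,s=axis(W);d=m-C;a=np.degrees(np.arctan2(vv[1],vv[0])); print('mark',len(P),ce.round(1),np.degrees(np.arctan2(d[1],d[0])).round(1),a.round(1),a.round(1)-180,np.linalg.norm(d).round(4),s.round(4))
su,sv=pix(c,[.5666,-.0095,.08]).astype(int);print(su,sv)
A=cv2.resize(c['image'][v-60:v+60,u-60:u+60],(480,480),interpolation=cv2.INTER_CUBIC);B=cv2.resize(c['image'][sv-25:sv+25,su-20:su+20],(320,400),interpolation=cv2.INTER_CUBIC)
im=np.zeros((480,800,3),np.uint8);im[:,:480]=A;im[:400,480:]=B;save('pics/w3.png',im)
E
```

```text
t: 5.73
eef_pos: [0.5533, 0.0882, 0.2127]
tool_rot: [3.138, -0.002, 0.927]
wrist_force: [-0.6, -0.1, 0.5]
grip_width: 0.502
grasp_force: 0.0
t: 6.4
eef_pos: [0.5524, 0.0882, 0.209]
tool_rot: [-3.141, 0.001, 0.19]
wrist_force: [-0.7, 0.2, 0.4]
grip_width: 0.499
grasp_force: 0.0
[0.55246603 0.08820837 0.20907377] [-3.14137628e+00  4.23815168e-04  1.95361426e-01]
322 203
line 44 [314.5 196.5] [0.5572 0.0955] -127.2 [0.0048 0.0005]
mark 16 [324.3 161.7] 7.6 -175.4 -355.4 0.0275 [0.0023 0.0005]
mark 13 [302. 171.] 55.6 -125.2 -305.2 0.0266 [0.0016 0.0005]
mark 25 [346.2 172. ] -39.3 140.5 -39.5 0.0281 [0.0033 0.0006]
mark 9 [293.8 191.6] 101.9 -83.8 -263.8 0.0268 [0.0012 0.0005]
mark 38 [355.6 194.1] -84.5 -80.3 -260.3 0.031 [0.0035 0.0008]
435 202
```

View pics/w3.png

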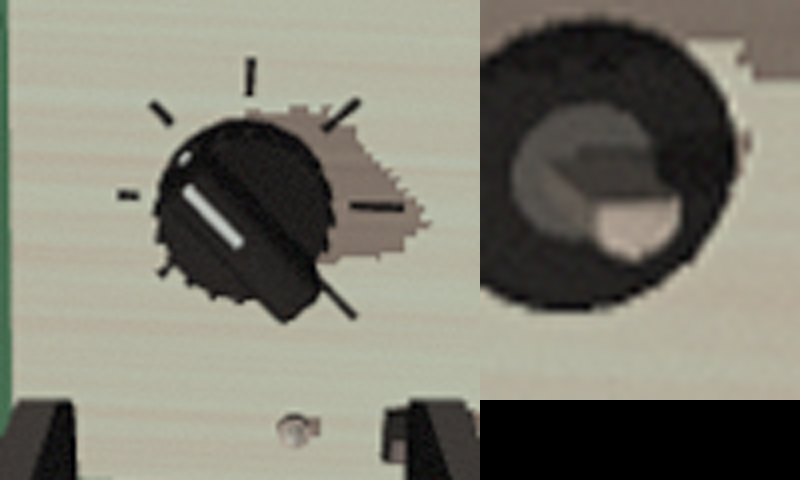

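The line now points at 52.8°, which is the second mark plus machine yaw (about 53°), so the dial is on mark 2. The shaft's flat edge at (435,202) faces about 15–16°. Next I'll go over the black knob.

```bash
python3 -m handwheel '-0.3 1.3 0 0 0;-0.7 2.7 0 0 0;-1 4.1 0 0 0;-1.4 5.5 0 0 0;-1.8 6.9 0 0 0;-2.1 8.3 0 0 0;-2.5 9.7 0 0 0;-2.8 11 0 0 0'; python3 -m handwheel '0 0 0.3 1.1 0;0 0 0.6 2.2 0;0 0 0.9 3.3 0;0 0 1.2 4.4 0;0 0 1.5 5.5 0;0 0 1.8 6.6 0;0 0 2.1 7.7 0;0 0 2.4 8.8 0'; python3 -m handwheel '0 0 0 0.7 0;0 0 0 1.4 0;0 0 0 1.4 0;0 0 0 1.4 -0.2;0 0 0 1.4 -0.2;0 0 0 1.4 -0.2;0 0 0 1.4 -0.2;0 0 0 1.4 -0.2'; python3 - <<'E'
from an import *
c=cam('wrist');pickle.dump(c,open('w4.pkl','wb'));c1=pickle.load(open('w1.pkl','rb'))
s=observe();print(s['eef_pos'],s['tool_rot'])
im=c['image'].astype(int)
u,v=pix(c,[.537,-.254,.035]).astype(int);print(u,v)
k=np.zeros(im.shape[:2],bool);k[v-35:v+35,u-35:u+35]=1
for P,ce in comps(k&(im.min(2)>110),15):
    W=onzs(c,P,.035);m,vv,s=axis(W);print('line',len(P),ce.round(1),m.round(4),np.degrees(np.arctan2(vv[1],vv[0])).round(1),s.round(4)); print(tri(ray(c1,528.7,211.7),ray(c,*ce)))
# skirt circle at z .015 / bar from depth
D=c['depth'];ys,xs=np.nonzero(k&(im.max(2)<80));
pts=np.array([depthpt(c,x,y) for y,x in zip(ys,xs)]);
top=pts[(pts[:,2]>.030)&(pts[:,2]<.04)];print(len(top),np.median(top[:,2]));r=cv2.minAreaRect((top[:,:2]*1000).astype(np.float32));print(r)
save('pics/w4.png',c['image'])
# shaft flat from w1,w3: bright face
for f in('w1.pkl','w3.pkl'):
    c=pickle.load(open(f,'rb'));g=c['image'].mean(2);u,v=pix(c,[.5647,-.0095,.081]).astype(int)
    g=cv2.resize(g[v-12:v+12,u-12:u+12].astype(np.float32),None,fx=8,fy=8,interpolation=cv2.INTER_CUBIC)
    P=max(comps(g>115,30),key=lambda x:-np.hypot(*(x[1]-96)))[0]
    W=onzs(c,(P+.5)/8-.5+[u-12,v-12],.081);m,vv,s=axis(W);print(f,len(P),m.round(4),'flat edge dir',np.degrees(np.arctan2(vv[1],vv[0])).round(1),s.round(4))
    r=cv2.minAreaRect((W*1e4).astype(np.float32));print(r)
E
```

```text
t: 7.12
eef_pos: [0.5333, -0.2449, 0.2093]
tool_rot: [-3.141, 0.0, 0.197]
wrist_force: [1.6, 0.6, 0.1]
grip_width: 0.497
grasp_force: 0.0
t: 7.78
eef_pos: [0.5339, -0.2428, 0.1367]
tool_rot: [-3.142, 0.0, -0.73]
wrist_force: [-0.6, 0.7, 0.3]
grip_width: 0.507
grasp_force: 0.0
t: 8.45
eef_pos: [0.534, -0.2429, 0.1373]
tool_rot: [-3.142, -0.0, -0.874]
wrist_force: [-0.8, -0.1, 0.4]
grip_width: 0.397
grasp_force: 0.0
[ 0.53398245 -0.24292551  0.13723381] [-3.14156625e+00 -2.30346332e-05 -8.74011362e-01]
326 195
line 74 [327.5 187. ] [ 0.5407 -0.2593] 129.5 [0.0042 0.0008]
(array([ 0.53952845, -0.25876763,  0.0327826 ]), np.float64(0.0015223663554288435))
547 0.03370403801283789
((536.0186157226562, -253.00115966796875), (11.983747482299805, 33.45820236206055), 38.477054595947266)
w1.pkl 2627 [ 0.5645 -0.0092] flat edge dir 104.3 [0.0022 0.0015]
((5642.1591796875, -92.47181701660156), (59.327369689941406, 85.38320922851562), 14.464895248413086)
w3.pkl 3410 [ 0.5646 -0.0086] flat edge dir 106.3 [0.0023 0.0015]
((5641.61474609375, -88.47689819335938), (61.90135192871094, 88.55035400390625), 14.406683921813965)
```

View pics/w4.png

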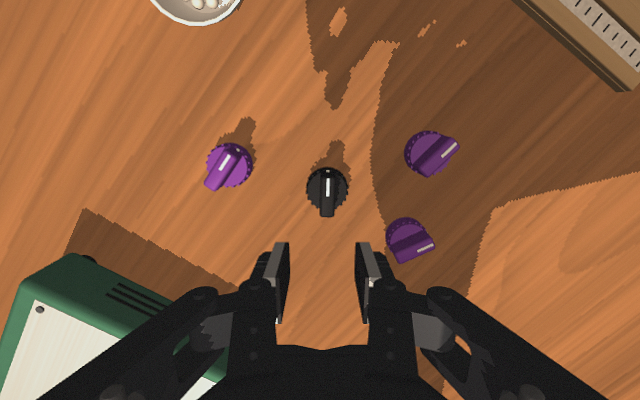

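The black knob is at (327,195), aligned with the jaws. Its top measures about 0.033–0.034 from two views, its centre is (0.536,-0.253) and its heading -50.5°. I'll descend and grasp.

```bash
python3 -m handwheel '0.3 0.17 0.6 0.1 -0.2;0.3 0.17 1.2 0.1 -0.2;0.3 0.17 1.8 0.1 -0.2;0.3 0.17 2.4 0.1 -0.2;0.3 0.17 2.9 0.1 -0.2;0.3 0.17 3.15 0.1 -0.2;0.3 0.17 3.15 0.1 -0.2;0.3 0.17 3.15 0.1 -1' 60; python3 -m handwheel '0 0 0 0 -1;0 0 0 0 -1;0 0 0 0 -1;0 0 0 0 -1;0 0 0 0 -1;0 0 -0.2 0 -1;0 0 -0.6 0 -1;0 0 -1 0 -1'; python3 -m handwheel '0 0 -1 0 -1;0 0 -2 0 -1;0 0 -3 0 -1;0 0 -3.5 0 -1;0 0 -3.5 0 -1;0 0 -3.5 0 -1;0 0 -3.5 0 -1;0 0 -3.5 0 -1'
```

```text
t: 9.17
eef_pos: [0.536, -0.2532, 0.0431]
tool_rot: [-3.142, -0.0, -0.885]
wrist_force: [-0.0, 0.5, 0.2]
grip_width: 0.275
grasp_force: 0.0
t: 9.83
eef_pos: [0.5357, -0.2531, 0.0736]
tool_rot: [3.141, 0.001, -0.885]
wrist_force: [0.7, -0.5, 0.0]
grip_width: 0.117
grasp_force: 59.9
t: 10.5
eef_pos: [0.5354, -0.2528, 0.1765]
tool_rot: [3.141, 0.002, -0.885]
wrist_force: [0.3, -0.7, -0.4]
grip_width: 0.122
grasp_force: 59.9
```

```bash
python3 -m handwheel '-0.8 -0.6 0 -1.1 -1;-1.6 -1.2 0 -2.2 -1;-2.4 -1.8 0 -3.3 -1;-3.2 -2.4 0 -4.4 -1;-4 -3 0 -5.5 -1;-4.8 -3.6 0 -6.6 -1;-5.6 -4.2 0 -7.7 -1;-6.2 -4.73 0 -8.8 -1'; python3 -m handwheel '0 0 0 -1.1 -1;0 0 0 -2.1 -1;0 0 0 -2.1 -1;0 0 0 -2.1 -1;0 0 0 -2.1 -1;0 0 0 -2.1 -1;0 0 0 -2.1 -1;0 0 0 -2.1 -1'; cat > sh.py <<'E'
from an import *
def shaft(c,z=.081):
    g=c['image'].mean(2);u,v=pix(c,[.5647,-.0095,z]).astype(int)
    g=cv2.resize(g[v-16:v+16,u-16:u+16].astype(np.float32),None,fx=8,fy=8,interpolation=cv2.INTER_CUBIC)
    L=[x for x in comps(g>115,200) if x[0].min()>3 and x[0].max()<250]
    P=min(L,key=lambda x:np.hypot(*(x[1]-128)))
    px=(P[0]+.5)/8-.5+[u-16,v-16]
    W=onzs(c,px,z);r=cv2.minAreaRect((W*1e4).astype(np.float32));m,vv,s=axis(W)
    return px.mean(0),W.mean(0),np.degrees(np.arctan2(vv[1],vv[0])),r
E
python3 - <<'E'
from sh import *
c=cam('wrist');pickle.dump(c,open('w5.pkl','wb'));s=observe();print(s['eef_pos'],s['tool_rot'])
c3=pickle.load(open('w3.pkl','rb'));a=shaft(c3);b=shaft(c);print(a);print(b);print(tri(ray(c3,*a[0]),ray(c,*b[0])))
u,v=b[0].astype(int)
im=np.zeros((400,800,3),np.uint8);im[:,400:]=cv2.resize(c['image'][v-20:v+20,u-20:u+20],(400,400),interpolation=cv2.INTER_CUBIC)
im[:,:400]=cv2.resize(c['image'][160:360,220:420],(400,400));save('pics/w5.png',im)
E
```

```text
t: 11.17
eef_pos: [0.527, -0.0172, 0.1768]
tool_rot: [-3.141, 0.002, 0.043]
wrist_force: [0.8, 0.8, -0.5]
grip_width: 0.118
grasp_force: 59.9
t: 11.83
eef_pos: [0.5279, -0.0195, 0.1776]
tool_rot: [-3.142, 0.0, 0.255]
wrist_force: [-0.2, -0.1, 0.0]
grip_width: 0.12
grasp_force: 60.0
[ 0.52789448 -0.01943019  0.17764913] [-3.14153131e+00  1.02025734e-04  2.55317295e-01]
(array([433.97657625, 204.9316349 ]), array([ 0.56461038, -0.00864476]), np.float64(106.28180338646663), ((5641.61474609375, -88.47689819335938), (61.90135192871094, 88.55035400390625), 14.406683921813965))
(array([321.35117306, 160.16401362]), array([ 0.56447284, -0.00913626]), np.float64(-76.6137910748963), ((5641.7255859375, -93.88056945800781), (57.54994201660156, 87.0973129272461), 12.530025482177734))
(array([ 0.5643013 , -0.00918781,  0.07978321]), np.float64(3.638618844430794e-05))
```

View pics/w5.png

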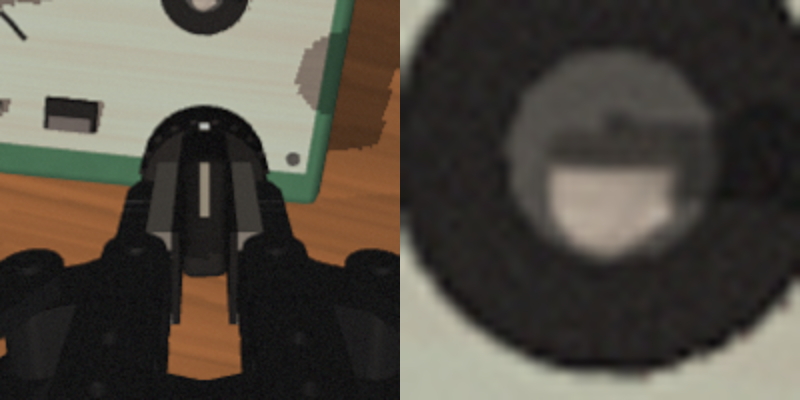

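The crop shows the knob held straight, its white line at (322,255). The shaft's end face is at (321,160), with the flat facing nearly straight along tool x.

```bash
python3 - <<'E'
from sh import *
c=pickle.load(open('w5.pkl','rb'));g=c['image'].mean(2)
Tt=c['T']@np.linalg.inv(np.array(c['mount']));zt=Tt[2,3]
tool=lambda W:(np.c_[W,np.full(len(W),zt),np.ones(len(W))]@np.linalg.inv(Tt).T)[:,:2]
k=np.zeros(g.shape,bool);k[235:275,312:332]=1
for P,ce in comps(k&(g>110),15):
    t=tool(onzs(c,P,zt-.008));m,v,s=axis(t);print('line tool mm',(m*1000).round(2),np.degrees(np.arctan2(v[1],v[0])).round(1),s*1000)
# same for w4 (free knob) relative to its centre
k=np.zeros(g.shape,bool);k[205:250,285:360]=1
P=np.argwhere(k&(g<60))[:,::-1].astype(float)
for z in(.028,):
    t=tool(onzs(c,P,zt-z));i=[t[np.abs(t[:,1]-y)<.001].max(0)[0] for y in(-.006,0,.006)];print('skirt front x',np.array(i)*1000, 'y range',t[:,1].min()*1000,t[:,1].max()*1000)
d=np.array([.5654,-.0088])-Tt[:2,3];print('move tool units',(Tt[:2,:2].T@d)/.03, zt)
E
```

```text
line tool mm [ 7.67 -0.64] -180.0 [3.92647758 0.52844614]
skirt front x [20.89891216 21.45317164 20.3430508 ] y range -17.71352200365045 16.9527285396395
move tool units [ 1.29932716 -0.02929552] 0.1776223223654812
```

```bash
python3 -m handwheel '0.3 0 0 0.05 -1;0.6 0 0 0.05 -1;0.9 -0.01 0 0.05 -1;1.29 -0.01 0 0.05 -1;1.29 -0.01 0.5 0.05 -1;1.29 -0.01 1 0.05 -1;1.29 -0.01 1.5 0.05 -1;1.29 -0.01 1.65 0.05 -1' 70; python3 -m handwheel '0 0 0 0 -1;0 0 0.05 0 -1;0 0 0.1 0 -1;0 0 0.15 0 -1;0 0 0.2 0 -1;0 0 0.25 0 -1;0 0 0.28 0 -1;0 0 0.28 0 -1'
```

```text
t: 12.55
eef_pos: [0.5644, -0.0091, 0.1261]
tool_rot: [-3.14, 0.003, 0.25]
wrist_force: [-0.9, 0.1, -0.7]
grip_width: 0.114
grasp_force: 72.8
t: 13.22
eef_pos: [0.5659, -0.0093, 0.1203]
tool_rot: [3.141, -0.002, 0.251]
wrist_force: [2.6, 1.3, 4.8]
grip_width: 0.116
grasp_force: 73.3
```

```bash
python3 -m handwheel '0 0 0 0 -1;0 0 0 0 -1;0 0 0 0 -1;0 0 0 0 -1;0 0 0.03 0 -1;0 0 0.06 0 -1;0 0 0.1 0 -1;0 0 0.1 0 -1'; python3 -m handwheel '0 0 0 0 -1;0 0 0 0 -1;0 0 0 0 -1;0 0 0 0 -1;0 0 0 0 -1;0 0 0 0 -1;0 0 0 0 -1;0 0 0 0 -1'; python3 -c "
from an import *
s=observe();print(s['wrist_force'],s['torque'],s['eef_pos'])
for n in('scene','side'):
  c=cam(n);print(depthpt(c,*pix(c,[.566,-.009,.1])).round(4))"
```

```text
t: 13.88
eef_pos: [0.566, -0.0093, 0.1169]
tool_rot: [3.141, -0.002, 0.251]
wrist_force: [7.3, 0.8, 3.1]
grip_width: 0.115
grasp_force: 73.2
t: 14.55
eef_pos: [0.566, -0.0093, 0.117]
tool_rot: [3.141, -0.002, 0.251]
wrist_force: [7.6, -0.0, 2.5]
grip_width: 0.119
grasp_force: 73.2
[ 7.6069816  -0.01588868  2.52582614] [ 0.14293409 -1.43107292  0.00440644] [ 0.56604941 -0.00930249  0.11695063]
[ 0.5769 -0.002   0.1103]
[ 0.563  -0.0303  0.1207]
```

```bash
python3 -m handwheel '0.01 0 0 0 -1;0.02 0 0 0 -1;0.02 0 0 0 -1;0.02 0 0 0 -1;0.02 0 0 0 -1;0.02 0 0 0 -1;0.02 0 0 0 -1;0.02 0 0 0 -1'; python3 -m handwheel '0 0 0.03 0 -1;0 0 0.06 0 -1;0 0 0.09 0 -1;0 0 0.12 0 -1;0 0 0.15 0 -1;0 0 0.15 0 -1;0 0 0.15 0 -1;0 0 0.15 0 -1'
```

```text
t: 15.32
eef_pos: [0.5662, -0.0092, 0.1168]
tool_rot: [3.141, -0.001, 0.251]
wrist_force: [5.1, 0.7, 2.8]
grip_width: 0.117
grasp_force: 73.2
t: 15.98
eef_pos: [0.5663, -0.0092, 0.1124]
tool_rot: [3.141, -0.001, 0.251]
wrist_force: [4.8, 0.0, 3.5]
grip_width: 0.118
grasp_force: 73.3
```

```bash
python3 -m handwheel '0.03 0 0 0 -1;0.03 0 0 0 -1;0.03 0 0.02 0 -1;0.03 0 0.04 0 -1;0.03 0 0.06 0 -1;0.03 0 0.06 0 -1;0.03 0 0.06 0 -1;0.03 0 0.06 0 -1' 90; python3 -m handwheel '0 0 0.02 0 -1;0 0 0.04 0 -1;0 0 0.06 0 -1;0 0 0.08 0 -1;0 0 0.08 0 -1;0 0 0.08 0 -1;0 0 0.08 0 -1;0 0 0.08 0 -1'
```

```text
t: 16.65
eef_pos: [0.5666, -0.0089, 0.1105]
tool_rot: [3.142, 0.0, 0.251]
wrist_force: [1.4, -2.9, 4.3]
grip_width: 0.108
grasp_force: 92.2
t: 17.32
eef_pos: [0.5666, -0.0089, 0.1083]
tool_rot: [3.141, 0.0, 0.251]
wrist_force: [-1.0, -2.8, 6.3]
grip_width: 0.11
grasp_force: 92.6
```

```bash
python3 -m handwheel '0 0 0.02 0 -1;0 0 0.04 0 -1;0 0 0.06 0 -1;0 0 0.07 0 -1;0 0 0.07 0 -1;0 0 0.07 0 -1;0 0 0.07 0 -1;0 0 0.07 0 -1'; python3 -m handwheel '0 0 0.01 0 -1;0 0 0.02 0 -1;0 0 0.03 0 -1;0 0 0.04 0 -1;0 0 0.04 0 -1;0 0 0.04 0 -1;0 0 0.04 0 -1;0 0 0.04 0 -1'
```

```text
t: 17.98
eef_pos: [0.5669, -0.0089, 0.1075]
tool_rot: [3.141, -0.001, 0.251]
wrist_force: [-4.3, -3.3, 17.2]
grip_width: 0.11
grasp_force: 94.0
t: 18.65
eef_pos: [0.567, -0.0089, 0.1072]
tool_rot: [3.141, -0.001, 0.251]
wrist_force: [-7.1, -0.9, 25.1]
grip_width: 0.106
grasp_force: 95.1
```

```bash
python3 - <<'E'
from an import *
c=cam('wrist');g=c['image'].mean(2);u,v=pix(c,[.5578,.0944,.098]).astype(int);print(u,v)
k=np.zeros(g.shape,bool);k[v-30:v+30,max(u-30,0):u+30]=1
for P,ce in comps(k&(g>130),20):
  if len(P)<250:
    m,vv,s=axis(onzs(c,P,.0975));print(len(P),ce.round(),m.round(4),np.degrees(np.arctan2(vv[1],vv[0])).round(1),s.round(4))
s=observe();z=s['eef_pos'][2]
k[:]=0;k[225:285,305:340]=1
for P,ce in comps(k&(g>100),15):
    print('knob line',len(P),ce.round(1), depthpt(c,*ce).round(4), 'TCP',s['eef_pos'].round(4),s['wrist_force'].round(1))
E
```

```text
105 235
132 [104. 236.] [0.5572 0.0954] -126.9 [0.0046 0.0006]
knob line 104 [321.5 254.5] [ 0.5737 -0.0066  0.0981] TCP [ 0.567  -0.0089  0.1072] [-6.4 -2.3 24.5]
```

The dial is still at 53°, and the knob top is at 0.098 (0.099 when fully pressed in), held at about 25 N. Handing in.

```bash
python3 -c "
from bench import *
print(finish_job())"
```

```text
the job is handed in; nothing more can be done
None
```

The speed dial is at mark 2 to within about 1°, and the black run knob is on the run shaft, flats matched, still held pressed fully in at about 25 N; the job is handed in.

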